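# Feed the pattern plate under the punch bridge up to the depth stop

## Robot

A 7-joint arm with a two-finger parallel gripper is mounted at the origin on the work surface. World frame = base frame: x ahead of the robot, y to its left, z up, the work surface at z = 0. Lengths are in m, angles in rad, forces in N, time in s.
With the tool pointing down it reaches from about 0.4 to 0.85 m from the base axis. Payload 4.5 kg.
Tool frame: the origin (TCP) lies between the finger pads; the fingertips stand 11 mm ahead of it and the grasp point (between the pads) lies 8 mm behind it (r.nose_length is the distance from the TCP to the fingertips, in m); z points along the fingers, y is the line along which they close (so a half turn about z gives the same grasp; the last joint's range is limited). The gripper opens to 88 mm and grips with 3 to 60 N. Pads are 18 mm wide; open, the fingers measure 123 mm over their backs; the gripper's body (75 mm by 187 mm) begins 45 mm behind the grasp point.
Start: joints at [1.277, 0.689, -0.195, 1.565, 0.157, 0.902, -0.215], TCP at [0.201, -0.592, 0.25] pointing down, gripper open.
Joint ranges: [-3.01, 3.01], [-0.46, 2.08], [-1.47, 1.51], [0.13, 2.56], [-1, 4.14], [0.04, 2.09], [-2.66, 2.66]. Speed limits (rad/s): [2.57, 2.57, 3.14, 3.14, 3.14, 3.14, 3.14].

## Interface

Orientations are given as a unit quaternion [x, y, z, w].
In Python, from plant import get_state, snapshot, camera_model, r gives the robot as it stands.
- The arm moves only by the shell command python3 -m inch 'ROWS' [FORCE]. ROWS is text: rows parted by semicolons, each of 7 numbers parted by spaces: the opening, from -1 (shut) to 1 (fully open), then the shift along the tool's x, y, z in m, then the turn, a rotation vector about the tool's x, y, z in rad. A call has 1 to 20 rows; each row shifts and turns the commanded pose from where the row before left it, along the tool's axes as they then stand; what a row does not reach is not made up. A row lasts 1/12 s, in which the tool goes at most 41.7 mm and 7.16 degrees, less where a joint would pass 70% of its speed; a pose out of reach is approached as far as the arm can. A call is refused whole if a number of a shift passes 0.0417 or a number of a turn 0.125, either way. A call with a gripper value outside its range is refused whole. The fingers move at their own pace and stop on an object; FORCE is the grip in N (left out, the last holds). Time passes only in rows, so rows that do not move let the fingers close. It gives the time, the measured TCP pose, the force, the opening and the grip force at its end, in the units of the state.
- get_state(): the state, without advancing time (a new reading comes with each control period).
- snapshot(name): name is "scene" or "side" or "wrist"; returns (picture, depth): 480x640x3 uint8, red, green, blue; 480x640 float32, m along the optical axis (not along the pixel's ray), 0 where there is no reading.
- camera_model(name): a dict with "intrinsics" (3x3 intrinsics, pixels), "view" (4x4, takes a point from world to camera coordinates). Camera axes: x right, y down, z forward; pixel columns grow to the right and rows downward; lengths in m; the calibration is good to about 2 mm. The wrist camera is an equidistant fisheye: a pixel r from the principal point sees the ray r / f radians off the axis. A picture is of the moment at which its call begins: read the wrist's pose just before it. camera_model takes no time and is no camera call; for the wrist camera it gives the pose at the moment of the call.
- r.finish_job(): hands the job in; it is judged then, once.
The state is a dict: "clock": time; "q": joint angles; "qd": joint speeds; "joint_torque": joint torques, N m; "tool_pos": TCP position; "eef_rot": TCP orientation; "contact_force": force on the tool from outside, world axes, zero at the start; "moment": the same for the moment, N m; "opening": opening from 0.0 (shut) to 1.0 (fully open); "finger_force": force on a finger pad.
Only numpy, scipy, OpenCV 4.12 (cv2) and the standard library are available. Lean on these libraries where they do the work, as an engineer would, in place of code of your own. Each camera call takes 0.05 s, during which the arm holds its last target. There are 200 camera calls.

## Task

Pick up the aluminium pattern plate, lay it on the open front of the green-bridged punch fixture and slide it, round nose first, between the guide rails and under the bridge until the nose has pushed the yellow sprung pad of the red depth stop fully in and presses firmly on it for a moment. The stop is only clamped by friction and is already set: do not shove it out of its setting. Leave the plate lying flat and touching the pad, and leave everything else on the bench where it is.

Things in the scene. Friction and masses are not known exactly. Their poses are not given: they have to be found in the camera images.
- plate: loose flat aluminium plate with three brass rings inlaid on top, 100 long x 48 wide x 14 mm thick, about 0.3 kg, lying flat; one end (its +x end, the nose) is a half circle of radius 24 mm, the other (tail, at x = -50 mm, marked by a blue stripe on top) is square. Origin: centre of its underside; x towards the nose, z up
- plate_nose (a point): foremost point of the plate's round nose, at the level of its underside, 50 mm ahead of the plate's origin
- fixture: punch fixture fixed to the bench. Origin: table level, centre line, at the front end (mouth) of the guide rails; +x is the feeding direction. Dark bed 12 mm thick, 130 mm wide, from x = -100 to 175 mm, bare in front (x < 0). Two steel rails, x = 0 to 95 mm, 51 mm apart inside, 14 mm wide, 12 mm above the bed. With the plate home its tail lies 4 to 26 mm inside the rails
- bridge (a point): middle of the underside of the fixed green bridge over the rails, 55 mm beyond the mouth, 17 mm above the bed; the bridge is 30 mm long along the feed, 120 mm wide, 16 mm thick, with a brass punch head 28 mm wide and 20 mm high on top
- stop: red depth stop block, 30 x 44 x 23 mm, on the bed beyond the rails. Origin: its face towards the plate, centre line, bed level; +x is the feeding direction. A set screw with a small yellow sprung pad sticks out of the face by an amount that differs each time: pad front, pushed in, 4 to 16 mm before the face; 5 mm of travel, spring under 1 N. A friction clamp holds the stop; it slips at about 14 N
- hammer: hammer, 240 mm long, lying on the bench (bystander); origin under it
- mug: black mug, 80 mm wide, 95 mm tall (bystander); origin centre of its underside
- tub: white tub with red cap, 84 mm wide, 100 mm tall (bystander); origin centre of its underside
- ring_bowl: grey plastic bowl of rings, 124 mm wide, 40 mm tall (bystander); origin centre of its underside
- mandrel: upright steel ring mandrel 200 mm tall on a wooden foot 84 mm wide (bystander); origin centre of its underside
- anvil: small steel anvil, 100 x 50 x 66 mm (bystander); origin centre of its underside
- graver: small screwdriver-like graver, 170 mm long, lying on the bench (bystander); origin under it
There are look-alikes about, which are no part of the job. Several things have the shape of the plate; the one meant has the colours described above.

How it is judged:
On the way, in this order (a step that is already met when the one before it is completed fails the run):
1. the plate's nose has passed flat between the rails and under the bridge (x of plate_nose in the frame of fixture between 0.07 and 0.2 m and y of plate_nose in the frame of fixture between -0.005 and 0.005 m and z of plate_nose in the frame of fixture between 0.009 and 0.017 m), for 0.1 s.
2. the plate presses on the stop's pad with more than 2 N (contact force between plate and stop above 2 N), for 0.2 s.
At the end, for the whole second after the job is handed in: the plate lies flat (within 0.04 rad) in the channel under the bridge, in line within 0.08 rad, its nose touching the stop's pad (any contact above 0.05 N), within 5 mm of the centre line, at rest; the stop is within 1.5 mm of its first setting (contact force between plate and stop above 0.05 N and x of plate_nose in the frame of stop between -0.023 and -0.001 m and y of plate_nose in the frame of stop between -0.005 and 0.005 m and z of plate_nose in the frame of stop between -0.003 and 0.003 m and x of plate_nose in the frame of fixture between 0.09 and 0.14 m and angle between the x axis of plate and the x axis of fixture, either way round below 0.08 rad and angle between plate's own z axis and vertical below 0.04 rad and distance of stop from where it was at the start of the episode below 0.0015 m and linear speed of plate below 0.01 m/s).
It fails at once if the depth stop is shoved more than 1.5 mm from its setting (distance of stop from where it was at the start of the episode above 0.0015 m).
It fails at once if a bystander is moved more than 20 mm (distance of any of hammer, mug, tub, ring_bowl, mandrel, anvil, graver from where it was at the start of the episode above 0.02 m).
It also fails if it takes over 69 s, if anything falls off the work surface, if the arm or the gripper's body presses on something with over 40 N, if the wrist force passes 120 N, or if a joint passes its speed limit or range.

## Working session

There is one attempt and no reset: what is moved stays moved. The work goes in short steps, Python scripts to look and compute and a shell command to move; the robot and the scene stay as the last step left them, time stands still between calls to the robot, and variables do not carry over. Pictures are saved under pics/ and viewed, at most 10 in all, crops included, and the job is handed in when it is done.

```bash
ls; mkdir -p pics; cat > h.py <<'E'
import numpy as np, cv2
from plant import get_state, snapshot, camera_model, r
def ray(name,u,v,cm=None):
    cm=cm or camera_model(name); K=np.array(cm["intrinsics"]); V=np.array(cm["view"])
    if name=="wrist":
        x=(u-K[0,2])/K[0,0]; y=(v-K[1,2])/K[1,1]; t=np.hypot(x,y)
        s=np.sin(t)/t if t>1e-9 else 1
        d=np.array([x*s,y*s,np.cos(t)])
    else: d=np.array([(u-K[0,2])/K[0,0],(v-K[1,2])/K[1,1],1])
    R=V[:3,:3]; return -R.T@V[:3,3], R.T@d
def plane(name,u,v,z,cm=None):
    o,d=ray(name,u,v,cm); return o+d*(z-o[2])/d[2]
def cloud(name,depth,cm=None):
    cm=cm or camera_model(name); K=np.array(cm["intrinsics"]); V=np.array(cm["view"])
    v,u=np.mgrid[0:480,0:640]; p=np.dstack([(u-K[0,2])/K[0,0]*depth,(v-K[1,2])/K[1,1]*depth,depth])
    return (p-V[:3,3])@V[:3,:3]
def save(n,rgb): cv2.imwrite("pics/"+n+".png",rgb[:,:,::-1])
E
python3 - <<'E'
from h import *
for n in("scene","side","wrist"):
    p,d=snapshot(n); save(n,p); np.savez("/tmp/"+n,p=p,d=d)
    c=camera_model(n); print(n,c["intrinsics"],-np.array(c["view"])[:3,:3].T@np.array(c["view"])[:3,3])
print(get_state())
E
```

```text
pics
scene [[578.53069897   0.         307.58777046]
 [  0.         578.53069897 243.49991961]
 [  0.           0.           1.        ]] [ 1.17354967 -0.88230621  0.76638461]
side [[606.8655271    0.         331.32103025]
 [  0.         606.8655271  240.60251697]
 [  0.           0.           1.        ]] [0.34010929 1.10095074 1.33556894]
wrist [[371.64829954   0.         325.43601786]
 [  0.         371.64829954 246.51388296]
 [  0.           0.           1.        ]] [ 0.28059711 -0.56447214  0.38443462]
{'clock': 0.15, 'q': array([ 1.27679366,  0.68976088, -0.19452669,  1.56604599,  0.15733005,
        0.9025189 , -0.21505408]), 'qd': array([-0.00035327, -0.00301306, -0.0014784 , -0.00459625,  0.0013863 ,
        0.00139922, -0.0011649 ]), 'joint_torque': array([-1.87029138e-03, -5.27860522e+01, -1.26851723e+00, -1.53585899e+01,
       -5.25425188e-02,  3.92196715e-03,  1.16222891e-04]), 'tool_pos': array([ 0.20104544, -0.59131725,  0.24912902]), 'eef_rot': array([ 9.86588034e-01,  1.63228681e-01, -1.71171067e-04, -6.48323890e-04]), 'contact_force': array([ 0.42427414, -0.16408842, -0.59599425]), 'moment': array([-0.02256218,  0.04164598,  0.00417761]), 'finger_force': 0.0, 'opening': 1.0002444815538372}
```

View pics/scene.png

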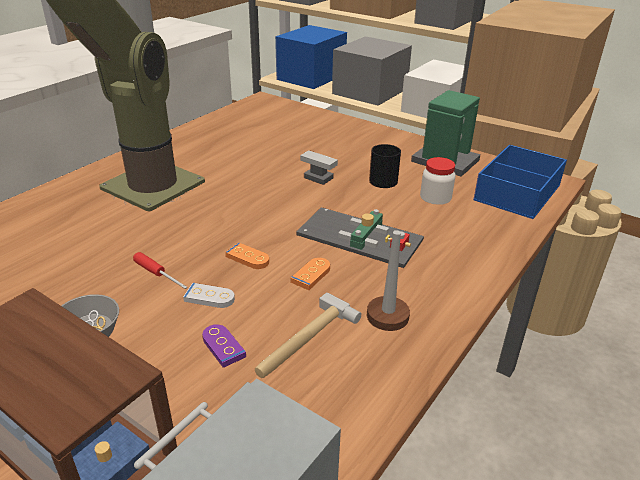

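View pics/side.png

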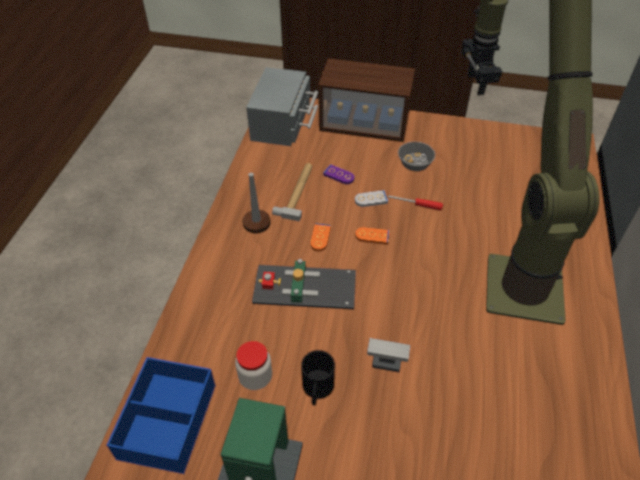

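Four things have the plate's shape. In the scene view they are a silver one (209,294), orange ones (247,255) and (311,272), and a purple one (223,344). Only the silver one is aluminium with brass rings. I'll confirm it in an enlarged crop and measure the plate and fixture.

```bash
python3 - <<'E'
from h import *
S=np.load("/tmp/scene.npz"); p=S["p"]
c1=cv2.resize(p[265:325,150:250],(800,480),interpolation=cv2.INTER_CUBIC)[:,:]
c2=cv2.resize(p[200:270,290:430],(800,400),interpolation=cv2.INTER_CUBIC)
save("crop",np.vstack([cv2.resize(c1,(500,300)),cv2.resize(c2,(500,250))]))
for n in("scene","side"):
    D=np.load(f"/tmp/{n}.npz"); P=cloud(n,D["d"]); im=D["p"]; hsv=cv2.cvtColor(im,cv2.COLOR_RGB2HSV)
    H,Sx,V=cv2.split(hsv); 
    def rep(nm,m,box):
        u0,u1,v0,v1=box; mm=np.zeros_like(m); mm[v0:v1,u0:u1]=m[v0:v1,u0:u1]
        q=P[mm&(D["d"]>0)]
        if len(q)<5: print(n,nm,len(q));return
        rc=cv2.minAreaRect((q[:,:2]*1000).astype(np.float32)); print(n,nm,len(q),"med",q.mean(0).round(4),"z",np.percentile(q[:,2],[5,50,95]).round(4),"rect",np.round(rc[0],1),np.round(rc[1],1),round(rc[2],1))
        return mm
    bx=dict(scene=[(175,245,275,312),(290,430,200,270)],side=[(350,390,185,212),(245,365,255,312)])[n]
    rep("plate",(P[:,:,2]>0.008)&(P[:,:,2]<.025),bx[0])
    rep("platewhite",(Sx<60)&(V>120)&(P[:,:,2]>0.008)&(P[:,:,2]<.025),bx[0])
    rep("stripe",(H>95)&(H<130)&(Sx>80)&(P[:,:,2]>0.008),bx[0])
    rep("bed",(Sx<60)&(V<110)&(abs(P[:,:,2]-.012)<.004),bx[1])
    rep("rails",(Sx<60)&(V>130)&(abs(P[:,:,2]-.024)<.004),bx[1])
    rep("green",(H>60)&(H<90)&(Sx>80)&(P[:,:,2]>.04),bx[1])
    rep("red",((H<6)|(H>174))&(Sx>150)&(P[:,:,2]>.030),bx[1])
    rep("yellow",(H>20)&(H<32)&(Sx>120)&(P[:,:,2]<.045),bx[1])
    rep("head",(H>12)&(H<32)&(Sx>90)&(P[:,:,2]>.055),bx[1])
E
```

```text
scene plate 833 med [ 0.4676 -0.2619  0.0139] z [0.0103 0.014  0.0167] rect [ 453.9 -265.6] [136.9  52.6] 22.5
scene platewhite 673 med [ 0.4676 -0.2613  0.0139] z [0.0108 0.014  0.0166] rect [ 453.9 -265.6] [136.9  52.6] 22.5
scene stripe 28 med [ 0.4282 -0.276   0.0145] z [0.0127 0.0142 0.0173] rect [ 428.3 -274.6] [ 6.  46.2] 22.3
scene bed 385 med [0.593  0.0967 0.0113] z [0.0085 0.0113 0.014 ] rect [596.1 114.8] [274.8 136.3] 7.0
scene rails 175 med [0.6085 0.1157 0.0239] z [0.0214 0.0238 0.0263] rect [614.6 117.8] [114.2  85.6] 7.1
scene green 177 med [0.6176 0.1079 0.0443] z [0.0411 0.0445 0.0469] rect [614.  118.3] [ 30.3 125.9] 7.0
scene red 54 med [0.7045 0.1275 0.0338] z [0.0308 0.034  0.0362] rect [696.2 129.5] [28.9 47.5] 4.8
scene yellow 19 med [0.6646 0.1245 0.0221] z [0.0161 0.0226 0.0264] rect [662.7 130.9] [ 7.  34.7] 19.9
scene head 96 med [0.6148 0.1146 0.0628] z [0.0562 0.0634 0.0667] rect [613.9 116.1] [26.4 29.6] 19.5
side plate 362 med [ 0.464  -0.2531  0.0138] z [0.0089 0.0136 0.0202] rect [ 462.9 -262.6] [107.1  88.3] 12.0
side platewhite 327 med [ 0.464  -0.254   0.0141] z [0.0095 0.0137 0.0203] rect [ 465.3 -253.5] [101.   55.7] 20.0
side stripe 0
side bed 2117 med [0.5754 0.1261 0.0119] z [0.0086 0.012  0.0153] rect [590.9 122.2] [270.2 132.6] 7.9
side rails 125 med [0.5958 0.1228 0.0239] z [0.021  0.0239 0.0269] rect [601.2 120.7] [94.8 79.6] 6.3
side green 117 med [0.6049 0.1356 0.045 ] z [0.041  0.045  0.0501] rect [606.7 126.6] [ 25.9 111.9] 6.2
side red 84 med [0.6871 0.1386 0.0345] z [0.0309 0.0346 0.0392] rect [689.6 133.4] [28.  49.4] 6.7
side yellow 7 med [0.6603 0.1304 0.0241] z [0.0173 0.0246 0.0288] rect [661.4 129.7] [ 5.4 15.2] 4.4
side head 86 med [0.6079 0.1242 0.0636] z [0.0568 0.0639 0.0692] rect [607.6 123.6] [27.1 30.1] 44.0
```

View pics/crop.png

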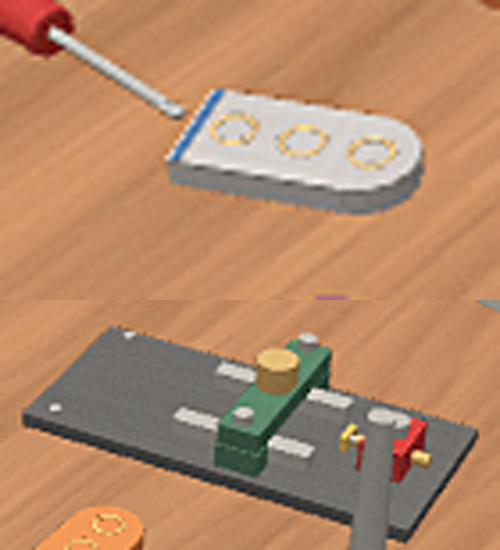

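The crop confirms the silver plate: brass rings, and a blue stripe at the tail next to the graver tip. It lies at about (0.471, -0.257) with yaw of about 22°. The fixture yaw is about 7°. I'll move above the plate and look from near.

```bash
python3 -m inch '1 0 -0.0285 0 0 0 0;1 0 -0.0285 0 0 0 0;1 0 -0.0285 0 0 0 0;1 0 -0.0285 0 0 0 0;1 0 -0.0285 0 0 0 0;1 0 -0.0285 0 0 0 0;1 0 -0.0285 0 0 0 0;1 0 -0.0285 0 0 0 0;1 0.03 0 0 0 0 0;1 0.03 0 0 0 0 0;1 0.03 0 0 0 0 0;1 0.03 0 0 0 0 0;1 0.03 0 0 0 0 0;1 0.03 0 0 0 0 0;1 0.03 0 0 0 0 0;1 0.03 0 0 0 0 0;1 0.03 0 0 0 0 0;1 0.03 0 0 0 0 -0.06;1 0 0 0 0 0 0;1 0 0 0 0 0 0'
cat > plate.py <<'E'
from h import *
import sys
s=get_state(); cm=camera_model("wrist"); p,d=snapshot("wrist"); save(sys.argv[1],p); np.savez("/tmp/w",p=p,d=d)
print(s["tool_pos"].round(4),s["eef_rot"].round(4),"tool yaw",2*np.arctan2(s["eef_rot"][1],s["eef_rot"][0]))
hsv=cv2.cvtColor(p,cv2.COLOR_RGB2HSV); H,S,V=cv2.split(hsv)
m=((S<45)&(V>120)).astype(np.uint8); m=cv2.morphologyEx(m,cv2.MORPH_CLOSE,np.ones((9,9)))
cs,_=cv2.findContours(m,cv2.RETR_EXTERNAL,cv2.CHAIN_APPROX_NONE)
for c in cs:
    if cv2.contourArea(c)<800: continue
    q=np.array([plane("wrist",u,v,0.014,cm)[:2]*1000 for u,v in c[:,0]]).astype(np.float32)
    print("px",c[:,0].mean(0).round(),cv2.boundingRect(c),[np.round(x,1) for x in cv2.minAreaRect(q)])
m=((H>100)&(H<125)&(S>120)&(V>60)).astype(np.uint8)
cs,_=cv2.findContours(m,cv2.RETR_EXTERNAL,cv2.CHAIN_APPROX_NONE)
for c in cs:
    if cv2.contourArea(c)<60: continue
    q=np.array([plane("wrist",u,v,0.014,cm)[:2]*1000 for u,v in c[:,0]]).astype(np.float32)
    print("blue",c[:,0].mean(0).round(),[np.round(x,1) for x in cv2.minAreaRect(q)])
E
python3 plate.py w1
```

```text
clock: 1.82
tool_pos: [0.4133, -0.2782, 0.2495]
eef_rot: [0.981, 0.194, 0.0, -0.0]
contact_force: [-1.2, -0.9, 0.0]
opening: 0.999
finger_force: 0.0
[ 0.4133 -0.2782  0.2495] [ 9.809e-01  1.943e-01  3.000e-04 -2.000e-04] tool yaw 0.39103336697271174
px [454. 315.] (405, 279, 100, 91) [array([ 344.6, -475.1]), array([116.4, 130. ]), np.float64(45.7)]
px [319. 184.] (285, 100, 66, 174) [array([ 426.4, -268.3]), array([185.9,  56.4]), np.float64(14.7)]
blue [478.  55.] [array([ 626. , -359.4]), array([45. ,  2.6]), np.float64(71.0)]
```

View pics/w1.png

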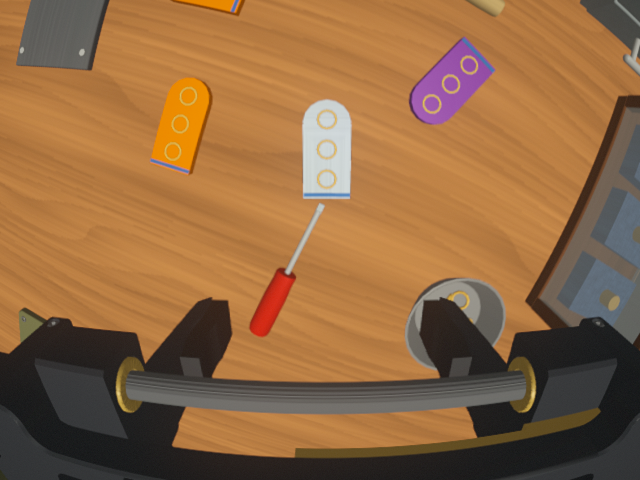

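The wrist view shows the plate at columns 303–351, rows 100–198, with its tail stripe at row 195. The graver tip is at (320,207), behind the tail and clear of the plate's sides. Next I'll get the exact plate pose.

```bash
python3 - <<'E'
from h import *
p=np.load("/tmp/w.npz")["p"]; s=get_state(); cm=camera_model("wrist")
H,S,V=cv2.split(cv2.cvtColor(p,cv2.COLOR_RGB2HSV))
m=(((S<45)&(V>120))|((H>95)&(H<125)&(S>70))).astype(np.uint8); m[:95]=0;m[201:]=0;m[:,:295]=0;m[:,358:]=0
m=cv2.morphologyEx(m,cv2.MORPH_CLOSE,np.ones((9,9))); m=cv2.morphologyEx(m,cv2.MORPH_OPEN,np.ones((9,9)))
c=max(cv2.findContours(m,0,cv2.CHAIN_APPROX_NONE)[0],key=cv2.contourArea)
q=np.array([plane("wrist",u,v,0.014,cm)[:2]*1000 for u,v in c[:,0]]).astype(np.float32)
rc=cv2.minAreaRect(q); print(rc)
yaw=np.arctan2(s["eef_rot"][1],s["eef_rot"][0])*2; ax=np.array([np.cos(yaw),np.sin(yaw)]); ay=np.array([ax[1],-ax[0]])
d=np.array(rc[0])/1000-s["tool_pos"][:2]; print("plate centre in tool",d@ax,d@ay,"yaw",yaw)
E
```

```text
((465.88726806640625, -257.0611572265625), (98.80354309082031, 47.54423904418945), 22.500301361083984)
plate centre in tool 0.05868825724175031 0.0002590166193756002 yaw 0.3883073893106975
```

```bash
python3 -m inch '1 0.0287 0 0.02 0 0 0;1 0 0 0.03 0 0 0;1 0 0 0.03 0 0 0;1 0 0 0.03 0 0 0;1 0 0 0.03 0 0 0;1 0 0 0.03 0 0 0;1 0 0 0.03 0 0 0;1 0 0 0.02 0 0 0;1 0 0 0.01 0 0 0;1 0 0 0.006 0 0 0;1 0 0 0 0 0 0;1 0 0 0 0 0 0;-1 0 0 0 0 0 0;-1 0 0 0 0 0 0;-1 0 0 0 0 0 0;-1 0 0 0 0 0 0;-1 0 0 0 0 0 0;-1 0 0 0 0 0 0;-1 0 0 0 0 0 0;-1 0 0 0 0 0 0' 25
```

```text
clock: 3.53
tool_pos: [0.4385, -0.2685, 0.0139]
eef_rot: [0.981, 0.193, 0.0, 0.0]
contact_force: [-0.2, 0.3, 3.7]
opening: 0.542
finger_force: 25.0
```

```bash
python3 -m inch '-1 0 0 -0.01 0 0 0;-1 0 0 -0.03 0 0 0;-1 0 0 -0.036 0 0 0;-1 0 0 -0.036 0 0 0.089;-1 0 0 -0.036 0 0 0.089;-1 0 0 0 0 0 0.09;-1 0.0043 -0.0367 0 0 0 0;-1 0.0043 -0.0367 0 0 0 0;-1 0.0043 -0.0367 0 0 0 0;-1 0.0043 -0.0367 0 0 0 0;-1 0.0043 -0.0367 0 0 0 0;-1 0.0043 -0.0367 0 0 0 0;-1 0.0043 -0.0367 0 0 0 0;-1 0.0043 -0.0367 0 0 0 0;-1 0.0043 -0.0367 0 0 0 0;-1 0.0043 -0.0367 0 0 0 0;-1 0 0 0 0 0 0;-1 0 0 0 0 0 0;-1 0 0 0 0 0 0'
python3 plate.py w2
```

```text
clock: 5.12
tool_pos: [0.4364, 0.1007, 0.1618]
eef_rot: [0.998, 0.06, -0.001, 0.0]
contact_force: [-0.0, 0.3, -3.3]
opening: 0.541
finger_force: 25.0
[0.4364 0.1007 0.1618] [ 9.982e-01  6.020e-02 -7.000e-04  3.000e-04] tool yaw 0.1203977050351857
px [ 80. 315.] (55, 272, 49, 93) [array([308.5, 346.3]), array([ 49.1, 110.1]), np.float64(89.8)]
px [329. 245.] (253, 126, 159, 237) [array([412.2,  98.5]), array([213.1, 121.6]), np.float64(1.5)]
px [283.  49.] (272, 21, 22, 56) [array([574.8, 149.8]), array([44.3, 15.8]), np.float64(7.2)]
px [373.  48.] (363, 20, 22, 56) [array([583.9,  82.8]), array([44.3, 15.9]), np.float64(8.2)]
blue [325. 356.] [array([317.1,  86.4]), array([ 7.1, 98.2]), np.float64(7.0)]
```

View pics/w2.png

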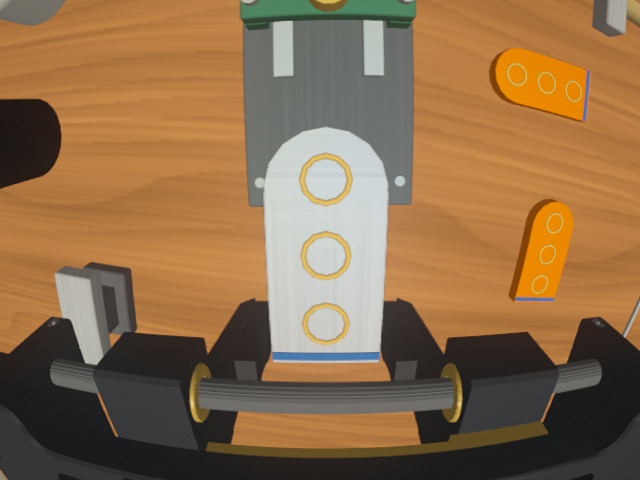

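The plate is held straight, with its nose at (325,128). The two rail mouths are at about (284,76) and (373,75). Next I'll work out the rail line and plate pose at their proper heights.

```bash
cat > fit.py <<'E'
from h import *
import sys
p=np.load("/tmp/w.npz")["p"]; s=get_state(); cm=camera_model("wrist")
H,S,V=cv2.split(cv2.cvtColor(p,cv2.COLOR_RGB2HSV))
yaw=np.arctan2(s["eef_rot"][1],s["eef_rot"][0])*2; ax=np.array([np.cos(yaw),np.sin(yaw)]); ay=np.array([ax[1],-ax[0]])
def tool(u,v,z): 
    d=plane("wrist",u,v,z,cm)[:2]-s["tool_pos"][:2]; return np.array([d@ax,d@ay])*1000
m=((S<45)&(V>150)).astype(np.uint8)
cs=cv2.findContours(m,0,cv2.CHAIN_APPROX_NONE)[0]
for c in cs:
    if 500<cv2.contourArea(c)<4000 and c[:,0,1].min()<100:
        q=np.array([tool(u,v,0.024) for u,v in c[:,0]]); rc=cv2.minAreaRect(q.astype(np.float32))
        print("rail mouth x",np.percentile(q[:,0],3).round(1),"y range",np.percentile(q[:,1],[3,97]).round(1),"rect",np.round(rc[0],1),np.round(rc[1],1),round(rc[2],2))
zt=float(sys.argv[1])
m=cv2.morphologyEx(((S<45)&(V>120)).astype(np.uint8),cv2.MORPH_CLOSE,np.ones((11,11)))
# plate sides per row
rows=[]
for v in range(195,296,10):
    x=np.where(m[v,200:450])[0]+200; rows.append([*tool(x.min(),v,zt),*tool(x.max(),v,zt)])
R=np.array(rows); mid=(R[:,1]+R[:,3])/2; print("plate widths",(R[:,3]-R[:,1]).round(1),"mid fit",np.polyfit((R[:,0]+R[:,2])/2,mid,1), "mid",mid.round(1))
n=np.where(m[100:,325])[0].min()+100; print("nose",tool(325,n,zt))
E
python3 fit.py 0.162
```

```text
rail mouth x 120.3 y range [-37.9 -24. ] rect [141.3 -30.9] [13.8 42.3] 89.76
rail mouth x 121.5 y range [27.1 41.4] rect [142.1  34.4] [14.3 42.2] 89.0
plate widths [56.4 46.5 46.4 46.4 46.4 46.4 46.5 46.1 46.6 46.3 46.9] mid fit [ 0.01786345 -0.56323268] mid [ 1.9 -0.2 -0.  -0.2 -0.  -0.2 -0.  -0.  -0.   0.   0. ]
nose [83.32727346 -0.19604507]
```

```bash
python3 -m inch '-1 0.013 0.0034 0.02 0 0 -0.012;-1 0.013 0 0.03 0 0 0;-1 0 0 0.03 0 0 0;-1 0 0 0.03 0 0 0;-1 0 0 0.018 0 0 0;-1 0 0 0 0 0 0;-1 0 0 0 0 0 0;-1 0 0 0 0 0 0'
python3 plate.py w3 | head -1; sed -i 's/<100:/<200:/; s/range(195,296,10)/range(215,296,10)/' fit.py; python3 fit.py 0.031
```

```text
clock: 5.83
tool_pos: [0.4638, 0.0999, 0.0346]
eef_rot: [0.998, 0.065, 0.0, 0.0]
contact_force: [0.3, -0.8, -3.8]
opening: 0.542
finger_force: 25.0
[0.4638 0.0999 0.0346] [9.979e-01 6.490e-02 3.000e-04 2.000e-04] tool yaw 0.12985592873180227
rail mouth x 93.9 y range [23.9 38.2] rect [115.3  31. ] [14.3 42.9] 89.54
rail mouth x 93.6 y range [-41.5 -27.4] rect [115.  -34.5] [14.2 43. ] 89.88
plate widths [ 53.9  48.7  53.5  54.   53.7  48.8 101.9 105.   49.2] mid fit [-0.04818377  0.19315099] mid [-2.6 -0.2 -2.4 -2.5 -2.5  0.2 -0.9 -1.4 -0. ]
nose [83.32429358 -0.2009188 ]
```

View pics/w3.png

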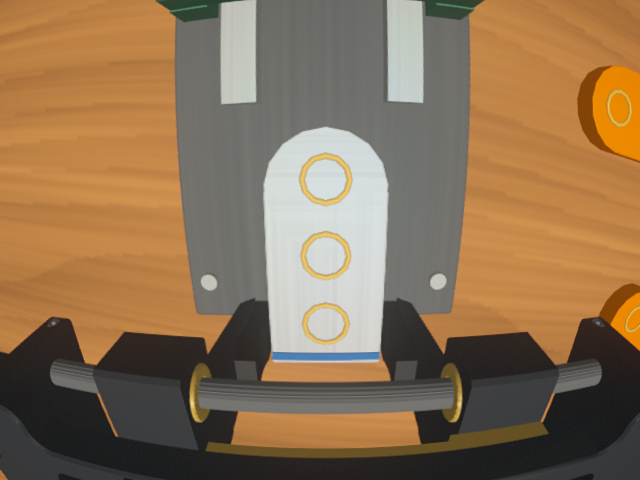

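The plate is in line, with its nose at (325,128) about 10 mm before the mouth. The rail centre reads -1.7 mm in tool y and the remaining yaw is about 0.004 rad. I'll correct both and lower the plate to the bed.

```bash
python3 -m inch '-1 0 -0.0014 0.003 0 0 -0.004;-1 0 0 0.003 0 0 0;-1 0 0 0.0015 0 0 0;-1 0 0 0 0 0 0;-1 0 0 0 0 0 0;-1 0 0 0 0 0 0'
```

```text
clock: 6.38
tool_pos: [0.4636, 0.1026, 0.0265]
eef_rot: [0.998, 0.068, 0.0, -0.0]
contact_force: [-1.1, -0.0, 0.5]
opening: 0.546
finger_force: 25.0
```

```bash
python3 plate.py w4 | head -1; python3 fit.py 0.026
```

```text
[0.4636 0.1026 0.0265] [ 9.977e-01  6.800e-02  5.000e-04 -1.000e-04] tool yaw 0.13611889855789905
rail mouth x 93.4 y range [27.3 41.5] rect [114.1  34.4] [41.5 14.3] 0.12
rail mouth x 93.6 y range [-37.8 -23.7] rect [113.9 -30.7] [14.2 40.8] 89.78
plate widths [ 53.7  53.3  53.4  51.9  51.9  52.1  52.2 103.2 103.6] mid fit [-0.03889983  0.19776302] mid [-1.2 -1.2 -1.  -2.  -1.8 -1.7 -1.5 -0.   0.4]
nose [83.35278002 -0.21857   ]
```

```bash
python3 -m inch '-1 0 0.0015 0 0 0 0;-1 0 0 0 0 0 0;-1 0 0 0 0 0 0;-1 0 0 0 0 0 0;-1 0 0 0 0 0 0'; python3 plate.py w5 | head -1; python3 fit.py 0.026 | grep rail
```

```text
clock: 6.85
tool_pos: [0.4638, 0.1015, 0.0262]
eef_rot: [0.998, 0.068, 0.0, -0.0]
contact_force: [-1.0, 2.7, 0.7]
opening: 0.539
finger_force: 25.0
[0.4638 0.1015 0.0262] [ 9.977e-01  6.840e-02  4.000e-04 -4.000e-04] tool yaw 0.13681511745690894
rail mouth x 93.3 y range [26.4 40.5] rect [113.9  33.5] [41.2 14.1] 0.14
rail mouth x 93.6 y range [-38.8 -24.7] rect [113.9 -31.7] [14.2 40.8] 89.95
```

```bash
python3 -m inch '-1 0 0.001 0 0 0 0;-1 0.003 0 0 0 0 0;-1 0.003 0 0 0 0 0;-1 0.003 0 0 0 0 0;-1 0.003 0 0 0 0 0;-1 0.003 0 0 0 0 0;-1 0.003 0 0 0 0 0;-1 0.003 0 0 0 0 0;-1 0.003 0 0 0 0 0;-1 0.003 0 0 0 0 0;-1 0.003 0 0 0 0 0;-1 0 0 0 0 0 0;-1 0 0 0 0 0 0'
```

```text
clock: 7.98
tool_pos: [0.4947, 0.1042, 0.0263]
eef_rot: [0.998, 0.068, 0.001, -0.0]
contact_force: [0.1, -0.6, -1.5]
opening: 0.544
finger_force: 25.0
```

```bash
python3 -m inch '-1 0.004 0 0 0 0 0;-1 0.004 0 0 0 0 0;-1 0.004 0 0 0 0 0;-1 0.004 0 0 0 0 0;-1 0.004 0 0 0 0 0;-1 0.004 0 0 0 0 0;-1 0.004 0 0 0 0 0;-1 0.004 0 0 0 0 0;-1 0.004 0 0 0 0 0;-1 0.004 0 0 0 0 0;-1 0 0 0 0 0 0;-1 0 0 0 0 0 0'; python3 plate.py w6 | head -1
```

```text
clock: 8.98
tool_pos: [0.5346, 0.1096, 0.0263]
eef_rot: [0.998, 0.068, 0.002, -0.0]
contact_force: [1.7, -0.1, -1.7]
opening: 0.539
finger_force: 25.0
[0.5346 0.1096 0.0263] [ 9.977e-01  6.780e-02  1.600e-03 -2.000e-04] tool yaw 0.13565310155344068
```

View pics/w6.png

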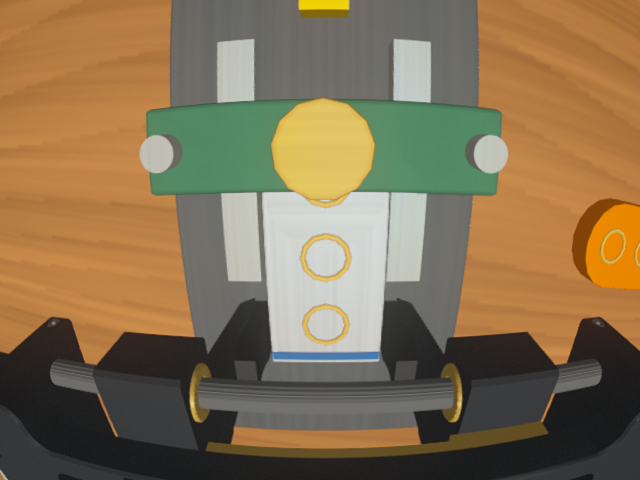

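The plate is between the rails with its nose under the bridge. The rail mouths are at row 281, and the yellow pad front is at (324,16), which matters for the push. I'll measure the pad, then let go, retreat behind the tail and close the fingers to push.

```bash
python3 - <<'E'
from h import *
p=np.load("/tmp/w.npz")["p"]; s=get_state(); cm=camera_model("wrist")
yaw=np.arctan2(s["eef_rot"][1],s["eef_rot"][0])*2; ax=np.array([np.cos(yaw),np.sin(yaw)]); ay=np.array([ax[1],-ax[0]])
def tool(u,v,z):
    d=plane("wrist",u,v,z,cm)[:2]-s["tool_pos"][:2]; return (np.array([d@ax,d@ay])*1000).round(1)
H,S,V=cv2.split(cv2.cvtColor(p,cv2.COLOR_RGB2HSV)); print("yellow col324:",np.where((S[:60,324]>150))[0][[0,-1]])
print("pad top edge z.024",tool(324,9,.024),"front z.024",tool(324,10,.024),"low front z.014",tool(324,17,.014))
print("mouth",tool(240,281,.024),tool(405,281,.024),"tail",tool(325,360,.026))
E
python3 -m inch '1 0 0 0 0 0 0;1 0 0 0 0 0 0;1 0 0 0 0 0 0;1 0 0 0 0 0 0;1 0 0 -0.02 0 0 0;1 0 0 -0.025 0 0 0;-1 -0.02 0 0 0 0 0;-1 -0.02 0 0 0 0 0;-1 0 0 0 0 0 0;-1 0 0 0 0 0 0;-1 0 0 0 0 0 0;-1 0 0 0 0 0 0;-1 0 0 0 0 0 0;-1 0 0 0 0 0 0;-1 0 0 0 0 0 0'
```

```text
yellow col324: [ 0 16]
pad top edge z.024 [128.2  -0.6] front z.024 [127.8  -0.6] low front z.014 [128.   -0.6]
mouth [ 21.8 -35.3] [21.9 32.8] tail [-15.8  -0.2]
clock: 10.28
tool_pos: [0.4937, 0.104, 0.0711]
eef_rot: [0.998, 0.068, 0.0, 0.0]
contact_force: [-0.1, 0.3, 0.1]
opening: 0.343
finger_force: 0.0
```

```bash
python3 -m inch '-1 0 0 0 0 0 0;-1 0 0 0 0 0 0;-1 0 0 0 0 0 0;-1 0 0 0 0 0 0;-1 0 0 0 0 0 0;-1 0 0 0 0 0 0;-1 0 0 0.02 0 0 0;-1 0 0 0.02 0 0 0;-1 0 0 0.005 0 0 0;-1 0 0 0 0 0 0;-1 0.004 0 0 0 0 0;-1 0.004 0 0 0 0 0;-1 0.003 0 0 0 0 0;-1 0.002 0 0 0 0 0;-1 0.002 0 0 0 0 0;-1 0 0 0 0 0 0' 25;python3 plate.py w7|head -1
```

```text
clock: 11.62
tool_pos: [0.508, 0.1059, 0.0265]
eef_rot: [0.998, 0.068, -0.0, 0.0]
contact_force: [-0.9, 0.2, 0.7]
opening: 0.003
finger_force: 0.5
[0.508  0.1059 0.0265] [ 9.977e-01  6.790e-02 -3.000e-04  0.000e+00] tool yaw 0.13585236619373
```

View pics/w7.png

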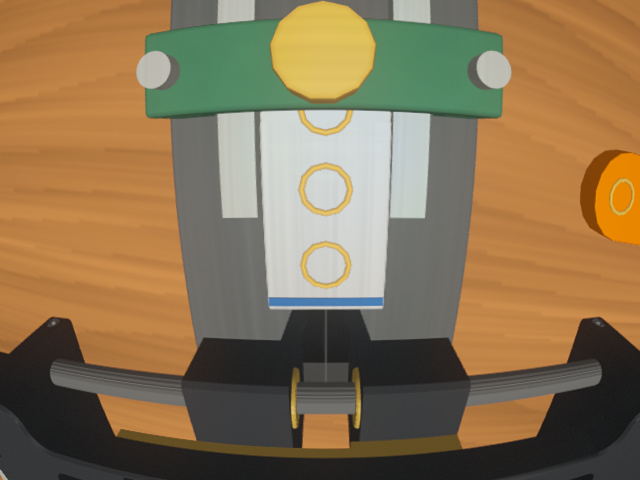

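The closed fingers now stand at the tail stripe (325,305), centred. I'll push about 40 mm, then go slowly while watching the force.

```bash
python3 -m inch '-1 0.002 0 0 0 0 0;-1 0.003 0 0 0 0 0;-1 0.003 0 0 0 0 0;-1 0.003 0 0 0 0 0;-1 0.003 0 0 0 0 0;-1 0.003 0 0 0 0 0;-1 0.003 0 0 0 0 0;-1 0.003 0 0 0 0 0;-1 0.003 0 0 0 0 0;-1 0.003 0 0 0 0 0;-1 0.003 0 0 0 0 0;-1 0.003 0 0 0 0 0;-1 0.003 0 0 0 0 0;-1 0 0 0 0 0 0;-1 0 0 0 0 0 0'
cat > tail.py <<'E'
from h import *
import sys
s=get_state(); cm=camera_model("wrist"); p,d=snapshot("wrist"); save(sys.argv[1],p)
H,S,V=cv2.split(cv2.cvtColor(p,cv2.COLOR_RGB2HSV)); m=((H>100)&(H<120)&(S>120)).astype(np.uint8)
m[:200]=0; m[:,:250]=0; m[:,400:]=0
yaw=np.arctan2(s["eef_rot"][1],s["eef_rot"][0])*2; ax=np.array([np.cos(yaw),np.sin(yaw)]); ay=np.array([ax[1],-ax[0]])
def tool(u,v,z):
    d=plane("wrist",u,v,z,cm)[:2]-s["tool_pos"][:2]; return (np.array([d@ax,d@ay])*1000).round(1)
v,u=np.where(m); 
for a in(280,325,370): 
    w=v[u==a]; print("stripe",a,w.min(),w.max(),tool(a,w.max(),.026))
for a in (238,410):
    c=(S[:,a]<45)&(V[:,a]>150); e=np.where(c[:260])[0]; print("rail",a,e.max(),tool(a,e.max(),.024)) if len(e) else 0
print("f",s["contact_force"].round(2),s["tool_pos"].round(4))
E
python3 tail.py w8
```

```text
clock: 12.92
tool_pos: [0.5452, 0.1109, 0.026]
eef_rot: [0.998, 0.068, -0.001, 0.0]
contact_force: [-3.3, -1.1, 1.0]
opening: 0.008
finger_force: 1.5
stripe 280 299 305 [ 12.3 -18.8]
stripe 325 299 305 [12.4 -0.2]
stripe 370 299 305 [12.3 18.4]
rail 238 259 [ 31.8 -35.2]
rail 410 259 [31.8 34. ]
f [-3.31 -1.07  0.96] [0.5452 0.1109 0.026 ]
```

```bash
python3 -m inch '-1 0.001 0 0 0 0 0;-1 0.001 0 0 0 0 0;-1 0.001 0 0 0 0 0;-1 0.001 0 0 0 0 0;-1 0 0 0 0 0 0;-1 0 0 0 0 0 0'; python3 -m inch '-1 0.001 0 0 0 0 0;-1 0.001 0 0 0 0 0;-1 0 0 0 0 0 0;-1 0 0 0 0 0 0'
```

```text
clock: 13.47
tool_pos: [0.5508, 0.1119, 0.0263]
eef_rot: [0.998, 0.068, 0.001, -0.0]
contact_force: [-1.4, -0.1, -0.1]
opening: 0.009
finger_force: 0.3
clock: 13.8
tool_pos: [0.5509, 0.1118, 0.0263]
eef_rot: [0.998, 0.068, -0.001, 0.0]
contact_force: [-4.7, -0.6, 3.7]
opening: 0.007
finger_force: 2.4
```

```bash
python3 tail.py w9
```

```text
stripe 280 299 305 [ 12.1 -18.8]
stripe 325 299 305 [12.3 -0.2]
stripe 370 299 305 [12.2 18.4]
rail 238 259 [ 31.7 -35.3]
rail 410 259 [31.7 34. ]
f [-4.72 -0.57  3.67] [0.5509 0.1118 0.0263]
```

```bash
python3 -m inch '-1 0.0005 0 0 0 0 0;-1 0.0005 0 0 0 0 0;-1 0 0 0 0 0 0;-1 0 0 0 0 0 0'; python3 -m inch '-1 0.0005 0 0 0 0 0;-1 0.0005 0 0 0 0 0;-1 0 0 0 0 0 0;-1 0 0 0 0 0 0'
```

```text
clock: 14.18
tool_pos: [0.5524, 0.112, 0.0262]
eef_rot: [0.998, 0.068, -0.0, 0.0]
contact_force: [-4.9, -0.9, 4.2]
opening: 0.001
finger_force: 2.5
clock: 14.52
tool_pos: [0.5533, 0.1121, 0.0262]
eef_rot: [0.998, 0.068, -0.0, 0.0]
contact_force: [-5.3, -0.6, 4.3]
opening: 0.005
finger_force: 2.6
```

```bash
python3 - <<'E'
from h import *
s=get_state(); cm=camera_model("wrist"); p,d=snapshot("wrist"); np.savez("/tmp/w",p=p,d=d); save("w10",p)
def pt(u,v):
    o,r_=ray("wrist",u,v,cm); R=np.array(cm["view"])[:3,:3]; return o+r_*d[v,u]/(R@r_)[2]
for v in range(140,320,12): print(v,[tuple((pt(u,v)*1000).round(1)) for u in(290,310,350,365)],p[v,290])
E
```

```text
140 [(np.float64(629.2), np.float64(135.4), np.float64(26.3)), (np.float64(630.0), np.float64(128.2), np.float64(25.0)), (np.float64(632.0), np.float64(113.9), np.float64(25.3)), (np.float64(632.9), np.float64(108.5), np.float64(25.8))] [206 214 210]
152 [(np.float64(624.8), np.float64(134.9), np.float64(25.6)), (np.float64(625.8), np.float64(127.6), np.float64(27.2)), (np.float64(627.7), np.float64(113.3), np.float64(26.0)), (np.float64(628.6), np.float64(108.0), np.float64(26.7))] [211 218 214]
164 [(np.float64(622.7), np.float64(132.8), np.float64(45.3)), (np.float64(623.5), np.float64(126.5), np.float64(45.5)), (np.float64(636.6), np.float64(123.4), np.float64(161.5)), (np.float64(626.0), np.float64(109.6), np.float64(45.8))] [ 93 139 104]
176 [(np.float64(619.1), np.float64(132.2), np.float64(46.3)), (np.float64(622.5), np.float64(125.6), np.float64(64.0)), (np.float64(623.5), np.float64(114.9), np.float64(61.2)), (np.float64(622.3), np.float64(109.0), np.float64(46.2))] [ 95 139 102]
188 [(np.float64(618.7), np.float64(130.4), np.float64(65.0)), (np.float64(619.6), np.float64(1
[... 1962 characters left out ...]
oat64(25.0)), (np.float64(574.2), np.float64(121.2), np.float64(26.2)), (np.float64(576.7), np.float64(105.4), np.float64(27.0)), (np.float64(576.9), np.float64(99.2), np.float64(25.7))] [209 208 203]
296 [(np.float64(567.9), np.float64(128.6), np.float64(26.6)), (np.float64(568.9), np.float64(120.5), np.float64(26.2)), (np.float64(571.4), np.float64(104.5), np.float64(26.8)), (np.float64(571.3), np.float64(98.1), np.float64(25.1))] [209 207 200]
308 [(np.float64(561.8), np.float64(128.1), np.float64(25.6)), (np.float64(563.8), np.float64(119.9), np.float64(27.1)), (np.float64(566.0), np.float64(103.7), np.float64(27.0)), (np.float64(566.3), np.float64(97.3), np.float64(26.1))] [205 203 196]
```

View pics/w10.png

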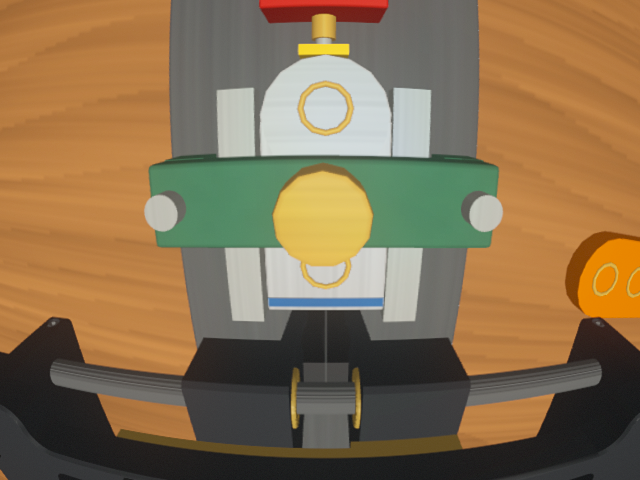

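The plate is flat, with its top at 26 mm throughout. The nose (325,54) has just reached the yellow pad (rows 44–54), and the screw shank still shows at rows 38–44, so some pad travel is left. I'll continue in half-millimetre steps.

```bash
cat > pad.py <<'E'
from h import *
s=get_state(); p,d=snapshot("wrist"); cm=camera_model("wrist"); c=p[:70,323].astype(int)
H,S,V=cv2.split(cv2.cvtColor(p,cv2.COLOR_RGB2HSV))
print("col323 S:",S[10:62,323].tolist()); print("red front row",[np.where((H[:60,a]<6)&(S[:60,a]>150))[0].max() for a in(290,360)],s["contact_force"].round(1),s["tool_pos"].round(4))
E
python3 pad.py
python3 -m inch '-1 0.0005 0 0 0 0 0;-1 0.0005 0 0 0 0 0;-1 0 0 0 0 0 0;-1 0 0 0 0 0 0'; python3 pad.py
```

```text
col323 S: [207, 197, 194, 186, 162, 154, 154, 153, 155, 154, 153, 153, 153, 150, 152, 150, 150, 150, 151, 150, 150, 150, 150, 150, 149, 150, 156, 92, 8, 9, 9, 9, 9, 8, 170, 214, 207, 203, 205, 204, 202, 201, 204, 210, 135, 3, 6, 10, 8, 8, 10, 8]
red front row [np.int64(21), np.int64(21)] [-4.8  0.1  4.5] [0.5533 0.112  0.0262]
clock: 14.95
tool_pos: [0.5542, 0.1122, 0.0262]
eef_rot: [0.998, 0.068, -0.001, 0.0]
contact_force: [-5.2, -1.0, 4.5]
opening: 0.009
finger_force: 2.7
col323 S: [213, 201, 201, 207, 196, 195, 166, 154, 152, 153, 150, 150, 150, 150, 149, 150, 150, 149, 149, 150, 151, 149, 148, 149, 146, 147, 148, 147, 148, 120, 19, 8, 9, 8, 169, 214, 203, 206, 208, 205, 201, 202, 203, 204, 131, 3, 6, 10, 8, 8, 8, 10]
red front row [np.int64(23), np.int64(23)] [-5.2 -1.   4.5] [0.5542 0.1122 0.0262]
```

```bash
python3 -m inch '-1 0.0005 0 0 0 0 0;-1 0.0005 0 0 0 0 0;-1 0 0 0 0 0 0;-1 0 0 0 0 0 0'; python3 pad.py
python3 -m inch '-1 0.0005 0 0 0 0 0;-1 0 0 0 0 0 0;-1 0 0 0 0 0 0;-1 0 0 0 0 0 0'; python3 pad.py
```

```text
clock: 15.33
tool_pos: [0.5551, 0.1123, 0.0262]
eef_rot: [0.998, 0.068, -0.001, 0.0]
contact_force: [-4.9, -1.2, 5.6]
opening: 0.003
finger_force: 2.8
col323 S: [221, 213, 207, 204, 201, 198, 211, 197, 179, 153, 151, 153, 150, 150, 150, 150, 150, 150, 150, 151, 148, 150, 148, 146, 146, 146, 148, 148, 147, 146, 150, 139, 24, 6, 167, 208, 205, 204, 203, 203, 203, 203, 206, 204, 131, 3, 5, 10, 8, 8, 8, 9]
red front row [np.int64(25), np.int64(25)] [-4.9 -1.2  5.6] [0.5551 0.1123 0.0262]
clock: 15.72
tool_pos: [0.5555, 0.1123, 0.0262]
eef_rot: [0.998, 0.068, -0.001, 0.0]
contact_force: [-5.1, 0.2, 4.6]
opening: 0.003
finger_force: 2.8
col323 S: [211, 219, 212, 202, 204, 198, 200, 203, 192, 174, 152, 152, 152, 152, 150, 150, 151, 150, 152, 149, 150, 149, 148, 148, 149, 148, 146, 146, 147, 146, 146, 146, 141, 73, 194, 210, 208, 205, 204, 205, 205, 203, 202, 206, 133, 3, 6, 8, 8, 8, 10, 10]
red front row [np.int64(26), np.int64(26)] [-5.1  0.2  4.6] [0.5555 0.1123 0.0262]
```

```bash
python3 -m inch '-1 0.0005 0 0 0 0 0;-1 0 0 0 0 0 0;-1 0 0 0 0 0 0;-1 0 0 0 0 0 0'; python3 pad.py
python3 -m inch '-1 0.0005 0 0 0 0 0;-1 0 0 0 0 0 0;-1 0 0 0 0 0 0;-1 0 0 0 0 0 0'; python3 pad.py
```

```text
clock: 16.1
tool_pos: [0.5561, 0.1124, 0.0262]
eef_rot: [0.998, 0.068, -0.001, 0.0]
contact_force: [-5.3, -0.7, 5.2]
opening: 0.005
finger_force: 2.8
col323 S: [201, 207, 219, 217, 200, 201, 202, 202, 201, 199, 187, 155, 153, 150, 151, 150, 151, 152, 150, 150, 150, 148, 147, 148, 146, 147, 147, 146, 147, 147, 146, 146, 144, 147, 204, 210, 206, 206, 205, 204, 204, 201, 204, 204, 132, 3, 6, 8, 10, 10, 8, 10]
red front row [np.int64(28), np.int64(28)] [-5.3 -0.7  5.2] [0.5561 0.1124 0.0262]
clock: 16.48
tool_pos: [0.5564, 0.1125, 0.0262]
eef_rot: [0.998, 0.068, -0.001, 0.0]
contact_force: [-6.4, -1.6, 4.6]
opening: 0.006
finger_force: 2.9
col323 S: [200, 202, 206, 215, 214, 196, 205, 199, 196, 195, 198, 185, 154, 151, 151, 151, 150, 149, 149, 149, 149, 149, 149, 146, 146, 146, 146, 146, 147, 147, 146, 147, 143, 147, 202, 204, 209, 205, 204, 206, 204, 200, 204, 204, 132, 1, 6, 8, 8, 7, 8, 10]
red front row [np.int64(28), np.int64(28)] [-6.4 -1.6  4.6] [0.5564 0.1125 0.0262]
```

The gap has closed and the force is rising, so the nose is on the hard stop. I'll press a little more.

```bash
python3 -m inch '-1 0.0005 0 0 0 0 0;-1 0 0 0 0 0 0;-1 0 0 0 0 0 0;-1 0 0 0 0 0 0'; python3 pad.py | tail -1
python3 -m inch '-1 0.0004 0 0 0 0 0;-1 0 0 0 0 0 0;-1 0 0 0 0 0 0;-1 0 0 0 0 0 0'; python3 pad.py
```

```text
clock: 16.87
tool_pos: [0.5569, 0.1126, 0.0262]
eef_rot: [0.998, 0.068, -0.001, 0.0]
contact_force: [-5.2, 0.5, 4.2]
opening: 0.006
finger_force: 2.9
red front row [np.int64(29), np.int64(30)] [-5.2  0.5  4.2] [0.5569 0.1126 0.0262]
clock: 17.25
tool_pos: [0.5569, 0.1125, 0.0262]
eef_rot: [0.998, 0.068, -0.001, 0.0]
contact_force: [-6.3, -1.5, 4.8]
opening: 0.005
finger_force: 3.2
col323 S: [203, 200, 200, 204, 211, 216, 207, 199, 198, 201, 197, 193, 186, 160, 150, 149, 150, 150, 149, 149, 149, 149, 149, 146, 148, 147, 148, 147, 146, 146, 147, 145, 145, 159, 204, 208, 204, 205, 205, 205, 202, 200, 205, 204, 127, 3, 6, 8, 8, 10, 8, 10]
red front row [np.int64(29), np.int64(29)] [-6.3 -1.5  4.8] [0.5569 0.1125 0.0262]
```

```bash
python3 -m inch '-1 0.0004 0 0 0 0 0;-1 0 0 0 0 0 0;-1 0 0 0 0 0 0;-1 0 0 0 0 0 0'; python3 pad.py | tail -1
python3 -m inch '-1 0.0004 0 0 0 0 0;-1 0 0 0 0 0 0;-1 0 0 0 0 0 0;-1 0 0 0 0 0 0'; python3 pad.py|tail -1
```

```text
clock: 17.63
tool_pos: [0.5573, 0.1126, 0.0261]
eef_rot: [0.998, 0.068, -0.001, 0.0]
contact_force: [-6.9, -0.9, 5.5]
opening: 0.0
finger_force: 3.2
red front row [np.int64(30), np.int64(30)] [-6.9 -0.9  5.5] [0.5573 0.1126 0.0261]
clock: 18.02
tool_pos: [0.5573, 0.1126, 0.0261]
eef_rot: [0.998, 0.068, -0.002, 0.0]
contact_force: [-7.2, -1.0, 5.3]
opening: 0.007
finger_force: 3.5
red front row [np.int64(30), np.int64(30)] [-7.2 -1.   5.3] [0.5573 0.1126 0.0261]
```

```bash
python3 -m inch '-1 0.0005 0 0 0 0 0;-1 0 0 0 0 0 0;-1 0 0 0 0 0 0;-1 0 0 0 0 0 0'; python3 pad.py | tail -1
python3 -m inch '-1 0.0004 0 0 0 0 0;-1 0 0 0 0 0 0;-1 0 0 0 0 0 0;-1 0 0 0 0 0 0'; python3 pad.py|tail -1
```

```text
clock: 18.4
tool_pos: [0.5574, 0.1126, 0.0261]
eef_rot: [0.998, 0.068, -0.002, 0.0]
contact_force: [-7.0, -0.4, 6.0]
opening: 0.005
finger_force: 3.9
red front row [np.int64(30), np.int64(30)] [-7.  -0.4  6. ] [0.5574 0.1126 0.0261]
clock: 18.78
tool_pos: [0.5574, 0.1126, 0.0261]
eef_rot: [0.998, 0.068, -0.002, 0.0]
contact_force: [-7.8, -1.2, 7.0]
opening: 0.008
finger_force: 4.2
red front row [np.int64(30), np.int64(30)] [-7.8 -1.2  7. ] [0.5574 0.1126 0.0261]
```

The arm has stalled at x = 0.5574, so the pad is fully in. The tool also bears down about 7 N on the plate, and the resulting friction eats into the push. I'll ease it upward a little.

```bash
python3 -m inch '-1 0 0 -0.001 0 0 0;-1 0 0 0 0 0 0;-1 0 0 0 0 0 0;-1 0 0 0 0 0 0'; python3 pad.py | tail -1
python3 -m inch '-1 0 0 -0.001 0 0 0;-1 0 0 0 0 0 0;-1 0 0 0 0 0 0;-1 0 0 0 0 0 0'; python3 pad.py|tail -1
```

```text
clock: 19.17
tool_pos: [0.5579, 0.1126, 0.0263]
eef_rot: [0.998, 0.068, -0.002, 0.0]
contact_force: [-6.3, -1.0, -1.6]
opening: 0.005
finger_force: 2.9
red front row [np.int64(32), np.int64(32)] [-6.3 -1.  -1.6] [0.5579 0.1126 0.0263]
clock: 19.55
tool_pos: [0.558, 0.1126, 0.0272]
eef_rot: [0.998, 0.068, -0.002, 0.0]
contact_force: [-4.7, -0.2, -1.3]
opening: 0.002
finger_force: 2.8
red front row [np.int64(32), np.int64(32)] [-4.7 -0.2 -1.3] [0.558  0.1126 0.0272]
```

```bash
cp pad.py pad0.py; cat > pad.py <<'E'
from h import *
s=get_state(); p,d=snapshot("wrist")
H,S,V=cv2.split(cv2.cvtColor(p,cv2.COLOR_RGB2HSV)); R=p[:,:,0].astype(int)-p[:,:,1]
e=[]
for a in(285,290,360,365):
    c=R[:44,a]; i=np.where(c>100)[0].max(); e.append(round(i+(c[i+1]-30)/max(c[i]-30,1),1))
f=np.array(S[49:60,323],float); print("red edge",e,"nut/pad S",S[36:46,323].tolist(),"pad front",f[:8].astype(int).tolist(),s["tool_pos"].round(4))
E
python3 pad.py; python3 -m inch '-1 0.0005 0 0 0 0 0;-1 0 0 0 0 0 0;-1 0 0 0 0 0 0;-1 0 0 0 0 0 0' | grep -E 'pos|force'; python3 pad.py
python3 -m inch '-1 0.0005 0 0 0 0 0;-1 0 0 0 0 0 0;-1 0 0 0 0 0 0;-1 0 0 0 0 0 0'| grep -E 'pos|force'; python3 pad.py
```

```text
red edge [np.float64(20.7), np.float64(19.6), np.float64(19.6), np.float64(20.7)] nut/pad S [147, 148, 149, 148, 146, 147, 145, 147, 168, 202] pad front [204, 202, 202, 202, 205, 180, 35, 5] [0.558  0.1127 0.0272]
tool_pos: [0.558, 0.1127, 0.0271]
contact_force: [-6.2, -1.3, -2.3]
finger_force: 3.1
red edge [np.float64(20.7), np.float64(19.6), np.float64(20.8), np.float64(20.7)] nut/pad S [148, 148, 147, 146, 146, 146, 145, 145, 165, 203] pad front [206, 203, 201, 203, 205, 178, 32, 5] [0.558  0.1127 0.0271]
tool_pos: [0.5581, 0.1127, 0.0271]
contact_force: [-6.8, -0.5, -1.8]
finger_force: 3.3
red edge [np.float64(20.7), np.float64(20.8), np.float64(20.8), np.float64(20.7)] nut/pad S [146, 146, 146, 145, 147, 145, 145, 144, 165, 202] pad front [209, 201, 203, 203, 208, 172, 28, 5] [0.5581 0.1127 0.0271]
```

```bash
python3 -m inch '-1 0.0005 0 0.0004 0 0 0;-1 0 0 0 0 0 0;-1 0 0 0 0 0 0;-1 0 0 0 0 0 0' | grep -E 'pos|force'; python3 pad.py
python3 -m inch '-1 0.0005 0 0 0 0 0;-1 0 0 0 0 0 0;-1 0 0 0 0 0 0;-1 0 0 0 0 0 0'| grep -E 'pos|force'; python3 pad.py
```

```text
tool_pos: [0.5582, 0.1126, 0.0266]
contact_force: [-7.4, -1.7, -2.4]
finger_force: 3.6
red edge [np.float64(20.8), np.float64(19.6), np.float64(19.6), np.float64(20.7)] nut/pad S [146, 147, 146, 146, 145, 146, 146, 144, 189, 206] pad front [204, 203, 204, 204, 205, 148, 7, 5] [0.5582 0.1126 0.0266]
tool_pos: [0.5583, 0.1126, 0.0265]
contact_force: [-8.7, -0.8, -2.3]
finger_force: 3.9
red edge [np.float64(20.8), np.float64(19.6), np.float64(19.6), np.float64(20.7)] nut/pad S [146, 146, 146, 148, 147, 146, 146, 146, 188, 206] pad front [203, 202, 203, 203, 202, 131, 3, 6] [0.5583 0.1126 0.0265]
```

The position has stalled while the push rose from 4.7 to 8.7 N with hardly any downforce, and the stop's red edge hasn't moved. That is a firm press held for over a second. Now I'll back off and check that the plate stays flat against the compressed pad.

```bash
python3 -m inch '-1 -0.001 0 0 0 0 0;-1 -0.001 0 0 0 0 0;-1 -0.001 0 0 0 0 0;-1 -0.001 0 0 0 0 0;-1 -0.002 0 0 0 0 0;-1 -0.003 0 0 0 0 0;-1 -0.003 0 0 0 0 0;-1 -0.003 0 0 0 0 0;-1 0 0 0 0 0 0;-1 0 0 0 0 0 0;-1 0 0 0 0 0 0' | grep -E 'pos|force'
python3 - <<'E'
from h import *
s=get_state(); cm=camera_model("wrist"); p,d=snapshot("wrist"); save("w11",p)
H,S,V=cv2.split(cv2.cvtColor(p,cv2.COLOR_RGB2HSV)); print("S col323",S[0:48,323].tolist())
print("red rows",[np.where((H[:60,a]<6)&(S[:60,a]>150))[0].max(initial=-1) for a in(290,360)])
def pt(u,v):
    o,r_=ray("wrist",u,v,cm); R=np.array(cm["view"])[:3,:3]; return (o+r_*d[v,u]/(R@r_)[2])*1000
q=[];
for v in range(60,300,3):
    for u in range(285,366,4):
        if S[v,u]<40 and V[v,u]>150:
            x=pt(u,v)
            if 20<x[2]<32: q.append(x)
q=np.array(q); A=np.c_[q[:,:2]-q[:,:2].mean(0),np.ones(len(q))]; print("top plane slope/height",np.linalg.lstsq(A,q[:,2],rcond=None)[0].round(4),len(q))
E
```

```text
tool_pos: [0.5475, 0.1113, 0.028]
contact_force: [0.1, -0.8, -0.7]
finger_force: 0.0
S col323 [188, 172, 156, 156, 156, 157, 156, 156, 155, 155, 152, 153, 153, 152, 153, 152, 153, 152, 149, 166, 209, 219, 214, 211, 213, 214, 214, 213, 214, 181, 36, 5, 6, 7, 7, 8, 7, 9, 7, 9, 8, 8, 9, 9, 10, 8, 10, 8]
red rows [np.int64(9), np.int64(9)]
top plane slope/height [-1.90000e-03 -2.00000e-04  2.63781e+01] 711
```

View pics/w11.png

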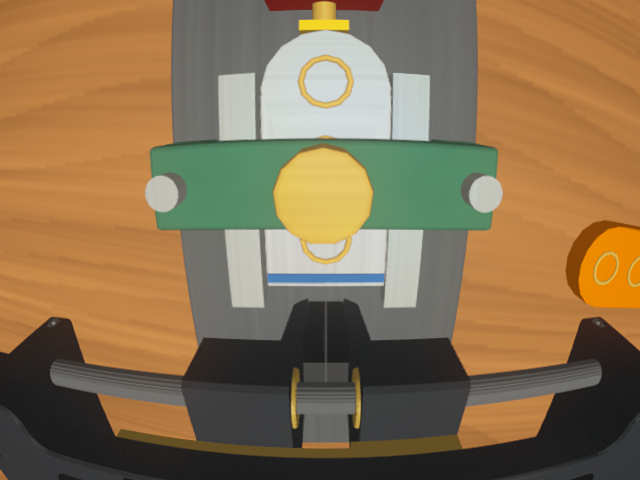

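The plate lies flat: slope 0.002 and top at 26.4 mm. Its nose (323,30) is against the pad, which is still pushed in with no shank showing. The tool stands clear, so I'm handing the job in.

```bash
python3 -c "
from plant import r
print(r.finish_job())"
```

```text
the job is handed in; nothing more can be done
None
```

The aluminium plate lies flat under the bridge with its nose against the pushed-in pad, after a firm press of up to about 9 N with no sign of the stop moving; I've handed the job in, and the judge returned no verdict.

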